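Clear the wrong tubes and vortex the sample by hand pressure

ROBOT

A 7-joint arm with a two-finger parallel gripper is mounted at the origin on a cart in front of the work surface, level with it; the furniture and walls round the work are solid. World frame = base frame: x ahead of the robot, y to its left, z up, the work surface at z = 0. Lengths are in m, angles in rad, forces in N, time in s.
With the tool pointing down it reaches from about 0.425 to 0.925 m from the base axis. Payload 6.8 kg.
Tool frame: the origin (TCP) lies on the centre line of the jaws, within the pads' length; the fingertips stand 8 mm ahead of it and the grasp point (between the pads) lies 11 mm behind it (bot.tips_ahead is the distance from the TCP to the fingertips, in m); z points along the fingers, y is the line along which they close (so a half turn about z gives the same grasp; the last joint's range is limited). The gripper opens to 85 mm and grips with 20 to 120 N. Pads are 22 mm wide; open, the fingers measure 114 mm over their backs; the gripper's body (76 mm by 85 mm) begins 54 mm behind the grasp point. The pads swing forward as they close: fully open they stand 13 mm farther back than shut.
Start: joints at [-1.209, 0.477, 0.022, 1.555, -0.011, 1.109, -0.083], TCP at [0.306, 0.602, 0.214] pointing down, gripper open.
Joint ranges: [-2.96, 2.96], [-0.34, 2.1], [-1.41, 1.46], [0.24, 2.44], [-1.37, 4.51], [0.17, 1.92], [-2.96, 2.96]. Speed limits (rad/s): [2.39, 2.39, 3.14, 3.14, 3.14, 3.14, 3.14].

INTERFACE

Orientations are given as a unit quaternion [w, x, y, z].
In Python, from station import bot gives the robot as it stands.
- The arm moves only by the tool send_rows, never from a script. Its argument "deltas" is text: rows parted by semicolons, each of 4 numbers parted by spaces: the shift along the tool's x, y, z in m, then the turn about the tool's z in degrees. In form: x y z spin; .... A call has 1 to 5 rows; each row is the pose to reach, as a shift and turn from the pose commanded when the call began, along the tool's axes at that moment; what a row does not reach only later rows make up. A row lasts 1/10 s, in which the tool goes at most 50 mm and 8.59 degrees, less where a joint would pass 70% of its speed; a pose out of reach is approached as far as the arm can. A call with a gripper value outside its range is refused whole. "claw" is the opening, from 0 (shut) to 1 (fully open), set as the call begins (left out, the last holds). The fingers move at their own pace and stop on an object; "force" is the grip in N (left out, the last holds). Time passes only in rows, so rows that repeat a pose let the fingers close. It gives the time, the measured TCP pose, the force, the opening and the grip force at its end, in the units of the state.
- bot.get_obs(): the state, without advancing time (a new reading comes with each control period).
- bot.read_camera(name): name is "side" or "top" or "wrist"; returns a dict with "img" (420x560x3 uint8, red, green, blue), "depth" (420x560 float32, m along the optical axis (not along the pixel's ray), 0 where there is no reading), "fx", "fy", "cx", "cy" (pixels), "camera_from_world" (4x4, takes a point from world to camera coordinates). Camera axes: x right, y up, looking along -z (the intrinsics and any distortion apply to the point x, -y, -z); pixel columns grow to the right and rows downward; lengths in m; the calibration is good to about 2 mm. A picture is of the moment at which its call begins.
- bot.hand_in(): hands the job in; it is judged then, once.
Trained networks look in a picture, given as the dict that the camera call returned (one of the last four; its "shot" number tells which), for a name from the list of things; names that differ only in an ending like _2 or _b are one class to them, and where a whole thing is asked for, a point or a joint stands for the part that bears it (a point fixed in the world has none). Each returns a list of dicts, best first, with "confidence" (0 to 1); they miss things now and then, are a little off and sometimes report something else, mostly with a low value. They report only what shows in the picture. A call takes as long as a camera call.
- bot.masks_of(picture, query): "mask" (420x560 bool, what is visible of it).
- bot.landmark_of(picture, query): "xyz" ([x, y, z] in m, in world coordinates, good to about 4 mm: a listed point, or the origin of a listed thing).
The state is a dict: "t": time; "q": joint angles; "joint_vel": joint speeds; "joint_torque": joint torques, N m; "eef_pos": TCP position; "tool_rot": TCP orientation; "contact_force": force on the tool from outside, world axes, zero at the start; "torque": the same for the moment, N m; "gripper_width": opening from 0.0 (shut) to 1.0 (fully open); "grasp_force": force on a finger pad.
Only numpy, scipy, OpenCV 4.12 (cv2) and the standard library are available. Lean on these libraries where they do the work, as an engineer would, in place of code of your own. Each camera call takes 0.05 s, during which the arm holds its last target. There are 200 camera calls.

TASK

In the small white stand, the two short tubes are the wrong type and must be out of the way before the sample is mixed: lower each of them into the lilac discard tray and let go there, without dropping them in from above the rim. Then take the one full-length tube from the stand, set it upright on the floor of the vortex mixer's rubber cup and push the spring-loaded cup down with it to about half of the cup's 10 mm travel, never as far as the stop and touching the mixer with the tube only; keep it there for at least five seconds and finish your program while still gripping the tube and holding it pressed like that. Leave everything else on the bench as it stands.

Things in the scene. Friction and masses are not known exactly. Their poses are not given: they have to be found in the camera images.
- short_tube_1_mid (a point): short sample tube with a green cap, 81 mm long (the other is alike): glass 12.6 mm across, cap 14.2 mm across over the top 18 mm, 12 g, standing cap up in a place of the stand, its lower end 6 mm above the bench so its top is 87 mm above the bench. This point: its centre, half-way up its height; own z axis = along the tube towards the cap
- short_tube_2_mid (a point): short sample tube with a green cap, 81 mm long (the other is alike): glass 12.6 mm across, cap 14.2 mm across over the top 18 mm, 12 g, standing cap up in a place of the stand, its lower end 6 mm above the bench so its top is 87 mm above the bench. This point: its centre, half-way up its height; own z axis = along the tube towards the cap
- long_tube_mid (a point): full-length sample tube with a green cap, 106 mm long: glass 12.6 mm across, cap 14.2 mm across over the top 18 mm, 12 g, standing cap up in the same stand, its lower end 6 mm above the bench so its top is 112 mm above the bench. The three tubes change places from run to run; only their length tells them apart. This point: its centre, half-way up its height; own z axis = along the tube towards the cap
- long_tube_foot (a point): centre of the lower end of the full-length tube, 53 mm below its centre along the tube
- tube_stand: white four-place tube stand, 56 x 200 x 52 mm, fixed to the bench; origin at the centre of its underside, x across it, y along its row of holes. Holes 14.5 mm wide at y = -67.5, -22.5, +22.5 and +67.5 mm (the last is empty) through a top plate whose top is 50 mm above the bench; lift a tube straight up 60 mm to clear it
- discard_tray: open lilac plastic tray, 161 x 268 x 83 mm, fixed; origin at the centre of its underside, x along its short side, y along its long side. Inner floor 3 mm above the bench, about 112 x 218 mm clear inside, rim 83 mm above the bench; one old tube (118 mm) lies along the tray 40 mm to the -x side of its middle. It stands on one side of the stand and the mixer on the other, which may be either way round
- mixer: vortex mixer, fixed: white housing 136 x 104 mm, deck 79 mm high, dial and rocker switch on the sloped front (its -x side), a black rubber cup on a spring-loaded head 14 mm behind the middle. It is set to run on touch, that is while the cup is pressed down; the drive is not modelled, so the cup only travels up and down. Origin at the centre of its underside
- cup_floor (a point): centre of the cup's inner floor, 112 mm above the bench with the cup up; it sinks with the cup. The cup is an upright cone inside, 20 mm deep, about 20 mm wide at the floor and 33 mm at the rim
- cup_rim (a point): centre of the cup's mouth, 132 mm above the bench with the cup up; the rim is 41 mm across outside
- mixer_cup (a joint): downward travel of the cup in m: 0 = up (released), 0.010 = at its stop. The spring pushes back with about 4 N at the start and 0.6 N more per mm (7 N half-way, 10 N at the stop)
- timer: round white kitchen-type timer, 62 mm across, 34 mm high; a bystander, origin at its underside
- serum_vial: small capped serum vial, 22 mm across, 44 mm high; a bystander, origin at its underside
- label_roll: roll of labels lying flat, 62 mm across, 25 mm high; a bystander, origin at its underside
- marker_pen: marker lying down, 137 mm long; a bystander, origin at its underside
- tweezers: steel forceps lying down, 127 mm long; a bystander, origin at its underside
- syringe: capped syringe lying down, 140 mm long; a bystander, origin at its underside
- carton: upright folded carton, 36 x 42 x 118 mm high; a bystander, origin at its underside

How it is judged:
On the way, in this order (a step that is already met when the one before it is completed fails the run):
1. both short tubes lie in the discard tray, let go (x of short_tube_1_mid in the frame of discard_tray between -0.06 and 0.06 m and y of short_tube_1_mid in the frame of discard_tray between -0.112 and 0.112 m and z of each of short_tube_1_mid, short_tube_2_mid in the frame of discard_tray below 0.062 m and x of short_tube_2_mid in the frame of discard_tray between -0.06 and 0.06 m and y of short_tube_2_mid in the frame of discard_tray between -0.112 and 0.112 m and contact force between each of short_tube_1, short_tube_2 and the fingers below 0.05 N), for 0.2 s.
2. the full-length tube stands in the cup and holds it pressed about half-way for five seconds (value of joint mixer_cup between 0.003 and 0.007 m and distance between long_tube_foot and cup_floor below 0.006 m and angle between long_tube_mid's own z axis and vertical below 0.18 rad and contact force between long_tube and the fingers above 3 N and contact force between long_tube and mixer_cup above 3 N and contact force between each of the arm, the fingers and mixer below 0.5 N), for 4.5 s.
At the end, for the whole second after the job is handed in: both short tubes are in the discard tray; the full-length tube, still gripped, stands on the cup's floor (foot within 6 mm of its centre, tilted less than 10 degrees) and alone holds the cup 3 to 7 mm down of its 10 mm (at least 3 N between tube and cup, arm and gripper off the mixer) (all of step 2 and x of short_tube_1_mid in the frame of discard_tray between -0.06 and 0.06 m and y of short_tube_1_mid in the frame of discard_tray between -0.112 and 0.112 m and z of each of short_tube_1_mid, short_tube_2_mid in the frame of discard_tray below 0.062 m and x of short_tube_2_mid in the frame of discard_tray between -0.06 and 0.06 m and y of short_tube_2_mid in the frame of discard_tray between -0.112 and 0.112 m); the arm keeps its last pose, push and grip.
It fails at once if the cup is pushed to its stop (value of joint mixer_cup above 0.0094 m).
It fails at once if a short tube is dropped from above the rim ((contact force between short_tube_1 and the fingers below 0.01 N and linear speed of short_tube_1 above 1.2 m/s) or (contact force between short_tube_2 and the fingers below 0.01 N and linear speed of short_tube_2 above 1.2 m/s)).
It fails at once if a bystander is disturbed (distance of any of timer, serum_vial, label_roll, marker_pen, tweezers, syringe, carton from where it was at the start of the episode above 0.02 m).
It also fails if it takes over 72 s, if anything falls off the work surface, if the arm or the gripper's body presses on something with over 40 N, if the wrist force passes 120 N, or if a joint passes its speed limit or range.

## Working session

There is one attempt and no reset: what is moved stays moved. The work goes in short steps, Python scripts to look and compute and a tool call to move; the robot and the scene stay as the last step left them, time stands still between calls to the robot, and variables do not carry over. Pictures are saved under pics/ and viewed, at most 10 in all, crops included, and the job is handed in when it is done.

Besides the shell and the picture viewer there is one more tool, called by a JSON object that holds its "api" and its "payload", one argument or row to a line. send_rows: Moves the arm, as the interface text tells. Its arguments: {"type":"object","properties":{"deltas":{"type":"string"},"claw":{"type":"number"},"force":{"type":"number"}},"required":["deltas"]}

```bash
mkdir -p pics; cat > h.py <<'E'
from station import bot
import numpy as np, cv2
def save(p,n): cv2.imwrite('pics/'+n,p['img'][:,:,::-1])
def world(p):
    v,u=np.mgrid[0:420,0:560]; d=p['depth']
    c=np.stack([(u-p['cx'])/p['fx']*d,-(v-p['cy'])/p['fy']*d,-d,np.ones_like(d)],-1)
    return (c@np.linalg.inv(p['camera_from_world']).T)[...,:3]
E
python3 - <<'E'
from h import *
o=bot.get_obs();print(o['t'],o['eef_pos'],o['tool_rot'],bot.tips_ahead)
P={n:bot.read_camera(n) for n in('top','side')}
for n,p in P.items():
    save(p,n+'1.png'); print(n,[k for k in p],np.linalg.inv(p['camera_from_world'])[:3,3])
    for q in ['short_tube_1_mid','long_tube_mid','tube_stand','discard_tray','mixer','cup_floor','cup_rim','carton','serum_vial','timer']:
        print(q,[(np.round(r['xyz'],3).tolist(),round(r['confidence'],2)) for r in bot.landmark_of(p,q)][:4])
print(bot.get_obs()['t'])
cv2.imwrite('pics/both.png',np.hstack([P['top']['img'],P['side']['img']])[:,:,::-1][:, :])
E
```

```text
0.0 [0.30531544 0.60128106 0.2127254 ] [-1.44940418e-04  2.32755260e-01  9.72534894e-01 -9.21151221e-04] 0.008
top ['img', 'depth', 'fx', 'fy', 'cx', 'cy', 'camera_from_world', 'shot'] [ 0.34512065 -0.07036642  1.55479421]
short_tube_1_mid [([0.541, 0.031, 0.044], 0.42)]
long_tube_mid [([0.553, -0.052, 0.062], 0.57)]
tube_stand [([0.547, 0.014, -0.002], 0.9)]
discard_tray [([0.462, 0.332, 0.001], 0.73)]
mixer [([0.52, -0.318, -0.002], 0.95), ([0.548, 0.015, 0.0], 0.66)]
cup_floor [([0.531, -0.323, 0.112], 0.73)]
cup_rim [([0.531, -0.321, 0.13], 0.54)]
carton [([0.689, -0.191, -0.001], 0.94)]
serum_vial [([0.679, -0.039, -0.003], 0.6)]
timer [([0.674, -0.101, 0.004], 0.71), ([0.556, -0.052, 0.064], 0.37), ([0.517, -0.317, -0.001], 0.27)]
side ['img', 'depth', 'fx', 'fy', 'cx', 'cy', 'camera_from_world', 'shot'] [-0.66524784 -0.26239739  0.98566109]
short_tube_1_mid [([0.543, 0.036, 0.044], 0.53)]
long_tube_mid [([0.556, -0.051, 0.057], 0.64)]
tube_stand [([0.545, 0.014, -0.001], 0.64), ([0.419, -0.52, 0.0], 0.24)]
discard_tray [([0.462, 0.325, 0.0], 0.77), ([0.691, -0.194, 0.001], 0.63)]
mixer [([0.521, -0.323, -0.002], 0.84), ([0.557, -0.056, 0.007], 0.34)]
cup_floor []
cup_rim [([0.529, -0.319, 0.13], 0.68)]
carton [([0.691, -0.19, 0.003], 0.75), ([0.528, -0.317, 0.13], 0.67), ([0.365, -0.098, -0.001], 0.4)]
serum_vial [([0.676, -0.038, -0.003], 0.37)]
timer [([0.693, -0.191, 0.004], 0.64), ([0.677, -0.099, 0.001], 0.6), ([0.531, -0.318, 0.112], 0.16)]
1.1
```

View pics/top1.png

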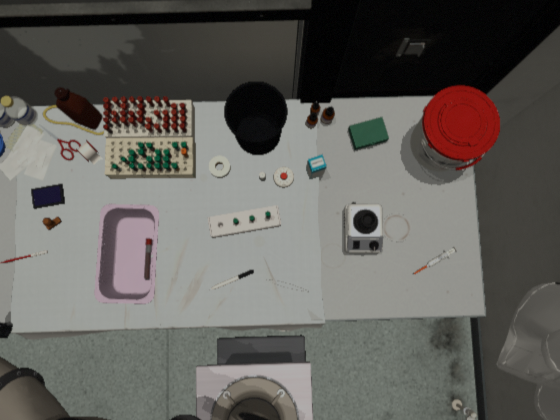

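View pics/side1.png

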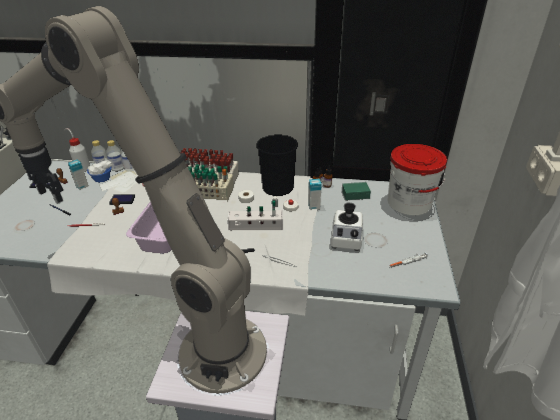

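The top view shows the stand at px (245,221), its empty hole on the left and caps at (236,221), (252,218), (268,215). The tray is at (127,253) with the old tube on its right, and the mixer cup is at (366,221). In the side view the rightmost tube looks the tallest.

```bash
python3 - <<'E'
from h import *
p=bot.read_camera('top');W=world(p);z=W[...,2]
def blob(m):
    n,l,s,c=cv2.connectedComponentsWithStats(m.astype(np.uint8))
    for i in range(1,n):
        if s[i,4]>=8:
            w=W[l==i];print(c[i].round(1),s[i,4],np.median(w,0).round(4),w[:,2].max().round(4), ((w.min(0)+w.max(0))/2).round(4))
R=np.zeros(z.shape,bool);R[200:242,205:285]=1
print('caps');blob(R&(z>.07))
print('stand');m=R&(z>.04)&(z<.056);w=W[m][:,:2];print(cv2.minAreaRect((w*1000).astype(np.float32)))
R[:]=0;R[195:260,335:390]=1
print('cup');m=R&(z>.124);blob(m);print(cv2.minEnclosingCircle((W[m][:,:2]*1000).astype(np.float32)))
m=R&(z>.07)&(z<.09);print('deck',cv2.minAreaRect((W[m][:,:2]*1000).astype(np.float32)))
R[:]=0;R[195:310,85:170]=1
m=R&(z>.074)&(z<.09);print('tray',cv2.minAreaRect((W[m][:,:2]*1000).astype(np.float32)))
m=R&(z<.008);print('floor',np.median(W[m],0))
R[:]=0;R[230:285,135:160]=1
m=R&(z>.01)&(z<.04)&(p['img'][...,0]<150);print('old tube',cv2.minAreaRect((W[m][:,:2]*1000).astype(np.float32)))
print(p['fx'])
E
```

```text
caps
[267.5 213.6] 32 [ 0.5549 -0.0531  0.1091] 0.1176 [ 0.5558 -0.0533  0.0941]
[251.4 217.3] 27 [ 0.5497 -0.0082  0.0834] 0.0913 [ 0.5495 -0.009   0.0817]
[235.1 219.9] 24 [0.5429 0.0355 0.0852] 0.0931 [0.5436 0.0356 0.0825]
stand
((547.299072265625, 13.267890930175781), (56.99669647216797, 199.7952423095703), 8.190178871154785)
cup
[368.7 218.2] 84 [ 0.5317 -0.3219  0.1312] 0.1399 [ 0.5313 -0.3183  0.1322]
((442.12353515625, -203.7852783203125), 164.95509338378906)
deck ((516.5533447265625, -317.920166015625), (96.97061920166016, 124.7634506225586), 87.69649505615234)
tray ((464.1336975097656, 330.4074401855469), (163.43399047851562, 268.6406555175781), 86.6749496459961)
floor [0.47165614 0.33992824 0.00129355]
old tube ((450.571533203125, 288.4367370605469), (19.597347259521484, 115.42431640625), 86.053955078125)
545.1413939916978
```

{"api": "send_rows", "payload": {
  "deltas": "-0.034 -0.029 0 8; -0.068 -0.058 0 16; -0.102 -0.087 0 24; -0.137 -0.116 0 32; -0.172 -0.146 0 40",
  "claw": 0.6
}}

```text
t: 1.65
eef_pos: [0.3934, 0.3923, 0.2139]
tool_rot: [-0.0, 0.554, 0.833, 0.0]
contact_force: [1.1, -0.1, -0.0]
gripper_width: 0.6
grasp_force: 0.0
```

```bash
cat >> h.py <<'E'
from scipy.spatial.transform import Rotation as Ro
def go(*T,yaw=8.2):
    o=bot.get_obs();R=Ro.from_quat(o['tool_rot'],scalar_first=True).as_matrix()
    print('t',o['t'],'pos',o['eef_pos'].round(4),'yaw_y',np.degrees(np.arctan2(R[1,1],R[0,1])).round(2),'tilt',R[:2,2].round(4),'F',o['contact_force'].round(2),'w',o['gripper_width'],'g',o['grasp_force'],'q',np.round(o['q'],2))
    for t in T: print(t,'delta',(R.T@(np.array(t)-o['eef_pos'])).round(4),'spin',(np.degrees(np.arctan2(R[1,1],R[0,1]))-yaw).round(2))
E
python3 -c "
from h import *
go((.5438,.0358,.20))"
```

```text
t 1.65 pos [0.3934 0.3923 0.2139] yaw_y 22.77 tilt [0.0003 0.0006] F [ 1.15 -0.12 -0.05] w 0.6000862165812054 g 0.0 q [-1.07  0.28  0.22  1.86 -0.07  1.01 -0.43]
(0.5438, 0.0358, 0.2) delta [-0.3869  0.0007  0.0138] spin 14.57
```

{"api": "send_rows", "payload": {
  "deltas": "-0.046 0 0 7; -0.092 0 0 15; -0.138 0 0 15; -0.184 0 0 15; -0.23 0 0 15"
}}

```text
t: 2.15
eef_pos: [0.4835, 0.1806, 0.2141]
tool_rot: [0.0, 0.655, 0.755, 0.0]
contact_force: [1.9, 0.1, 0.5]
gripper_width: 0.601
grasp_force: 0.0
```

```bash
python3 -c "
from h import *
go((.5438,.0358,.15))"
```

```text
t 2.15 pos [0.4835 0.1806 0.2141] yaw_y 8.1 tilt [0.0007 0.0007] F [1.87 0.08 0.5 ] w 0.6013851044570584 g 0.0 q [-0.8   0.22  0.38  1.95 -0.1   0.99 -0.24]
(0.5438, 0.0358, 0.15) delta [-0.1519  0.0392  0.064 ] spin -0.1
```

{"api": "send_rows", "payload": {
  "deltas": "-0.045 0.012 0.01 0; -0.09 0.024 0.03 0; -0.13 0.034 0.05 0; -0.152 0.039 0.064 0; -0.152 0.039 0.064 0"
}}

```text
t: 2.65
eef_pos: [0.5426, 0.0327, 0.1481]
tool_rot: [0.0, 0.658, 0.753, -0.002]
contact_force: [-1.3, 0.6, 0.1]
gripper_width: 0.604
grasp_force: 0.0
```

```bash
python3 -c "
from h import *
p=bot.read_camera('wrist');save(p,'w1.png')
for q in ['short_tube_1_mid','long_tube_mid']:
  print(q,[(np.round(r['xyz'],3).tolist(),round(r['confidence'],2)) for r in bot.landmark_of(p,q)][:4])
go((.5438,.0358,.066))"
```

```text
short_tube_1_mid [([0.542, 0.034, 0.046], 0.59)]
long_tube_mid [([0.559, -0.053, 0.057], 0.87)]
t 2.8 pos [0.5431 0.0383 0.15  ] yaw_y 8.13 tilt [0.0002 0.0007] F [-0.48  0.51  0.24] w 0.5998294070367174 g 0.0 q [-0.53  0.36  0.43  1.96 -0.19  0.87  0.14]
(0.5438, 0.0358, 0.066) delta [-0.0026  0.0003  0.084 ] spin -0.07
```

View pics/w1.png

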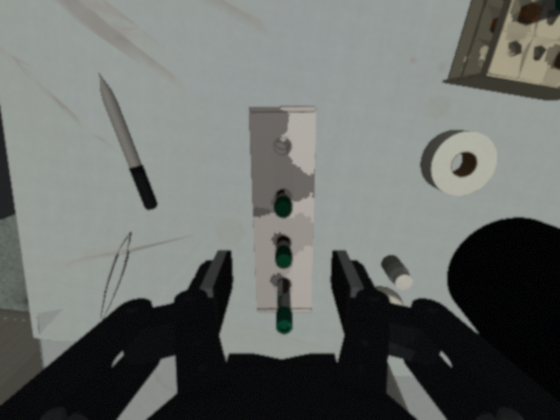

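The wrist view shows the jaws straddling the row (fingers at columns 225 and 340, tubes at column 283, at rows 205, 250 and 315). The alignment across the row is good, so I descend on the outer short tube.

{"api": "send_rows", "payload": {
  "deltas": "-0.0025 0 0.03 0; -0.0025 0 0.06 0; -0.0025 0 0.084 0; -0.0025 0 0.084 0; -0.0025 0 0.084 0"
}}

```text
t: 3.3
eef_pos: [0.5436, 0.036, 0.0665]
tool_rot: [-0.0, 0.655, 0.756, 0.0]
contact_force: [0.3, -0.1, -0.1]
gripper_width: 0.597
grasp_force: 0.0
```

{"api": "send_rows", "payload": {
  "deltas": "0 0 0 0; 0 0 0 0; 0 0 0 0; 0 0 0 0; 0 0 0 0",
  "claw": 0,
  "force": 40
}}

```text
t: 3.8
eef_pos: [0.5445, 0.0348, 0.0669]
tool_rot: [0.001, 0.656, 0.755, 0.001]
contact_force: [-1.4, 0.3, 7.2]
gripper_width: 0.114
grasp_force: 39.1
```

```bash
python3 -c "
from h import *
go((.505,.345,.18))"
```

```text
t 3.8 pos [0.5445 0.0348 0.0669] yaw_y 8.07 tilt [0.0024 0.0007] F [-1.45  0.31  7.19] w 0.11445201456918783 g 39.07064080238342 q [-0.48  0.48  0.38  2.01 -0.27  0.7   0.21]
(0.505, 0.345, 0.18) delta [ 0.3127  0.0047 -0.1129] spin -0.13
```

{"api": "send_rows", "payload": {
  "deltas": "0 0 -0.03 0; 0 0 -0.07 0; 0 0 -0.11 0; 0.04 0 -0.115 0; 0.085 0.001 -0.115 0"
}}

```text
t: 4.3
eef_pos: [0.5339, 0.1183, 0.1833]
tool_rot: [0.001, 0.657, 0.754, 0.002]
contact_force: [1.1, 0.6, -0.3]
gripper_width: 0.115
grasp_force: 39.2
```

{"api": "send_rows", "payload": {
  "deltas": "0.046 0.001 0 0; 0.092 0.002 0 0; 0.138 0.003 0 0; 0.184 0.003 0 0; 0.228 0.003 0 0"
}}

```text
t: 4.8
eef_pos: [0.5027, 0.3473, 0.181]
tool_rot: [-0.0, 0.655, 0.755, 0.0]
contact_force: [0.8, -0.2, -0.4]
gripper_width: 0.116
grasp_force: 39.2
```

```bash
python3 -c "
from h import *
p=bot.read_camera('wrist');save(p,'w2.png')
p=bot.read_camera('top');save(p,'t2.png')
go((.505,.345,.066))"
```

```text
t 4.9 pos [0.5002 0.3536 0.1805] yaw_y 8.68 tilt [-0.001   0.0036] F [-0.36  0.84  0.61] w 0.11152752244633178 g 39.1919481754303 q [-0.97  0.42  0.34  1.76 -0.17  0.98 -0.42]
(0.505, 0.345, 0.066) delta [-0.0097  0.0035  0.1144] spin 0.48
```

View pics/w2.png

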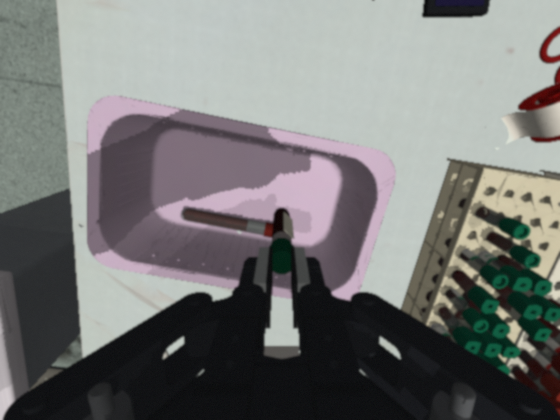

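The wrist view shows the tube held at (282,240) over the tray, with the old tube at (230,222). I lower it here.

{"api": "send_rows", "payload": {
  "deltas": "-0.006 0.002 0.025 0; -0.006 0.003 0.05 0; -0.006 0.003 0.08 0; -0.006 0.003 0.105 0; -0.006 0.003 0.113 0"
}}

```text
t: 5.4
eef_pos: [0.5056, 0.3381, 0.0653]
tool_rot: [-0.0, 0.656, 0.755, -0.002]
contact_force: [0.3, -0.4, -0.3]
gripper_width: 0.111
grasp_force: 39.2
```

{"api": "send_rows", "payload": {
  "deltas": "0 0 0 0; 0 0 0 0"
}}

```text
t: 5.6
eef_pos: [0.508, 0.3399, 0.0689]
tool_rot: [0.0, 0.656, 0.755, 0.001]
contact_force: [0.5, 0.5, 0.1]
gripper_width: 0.118
grasp_force: 39.2
```

{"api": "send_rows", "payload": {
  "deltas": "0 0 0 0; 0 0 0 0; 0 0 0 0; 0 0 0 0; 0 0 -0.01 0",
  "claw": 0.35
}}

```text
t: 6.1
eef_pos: [0.5062, 0.3392, 0.0771]
tool_rot: [-0.0, 0.655, 0.755, -0.001]
contact_force: [-0.2, -0.0, 0.7]
gripper_width: 0.351
grasp_force: 0.0
```

{"api": "send_rows", "payload": {
  "deltas": "0 0 -0.03 0; 0 0 -0.07 0; 0 0 -0.11 0; 0 0 -0.11 0; 0 0 -0.11 0"
}}

```text
t: 6.6
eef_pos: [0.5077, 0.3401, 0.1893]
tool_rot: [0.0, 0.656, 0.755, 0.001]
contact_force: [-0.3, -0.3, -0.3]
gripper_width: 0.345
grasp_force: 0.0
```

```bash
python3 -c "
from h import *
p=bot.read_camera('wrist');save(p,'w3.png')
go((.5502,-.0088,.17))"
```

```text
t 6.65 pos [0.5068 0.3397 0.1879] yaw_y 8.09 tilt [-0.0001  0.0003] F [-0.23 -0.37 -0.11] w 0.35123301839588583 g 0.0 q [-0.96  0.41  0.35  1.76 -0.16  1.   -0.4 ]
(0.5502, -0.0088, 0.17) delta [-0.3511 -0.0061  0.0178] spin -0.11
```

View pics/w3.png

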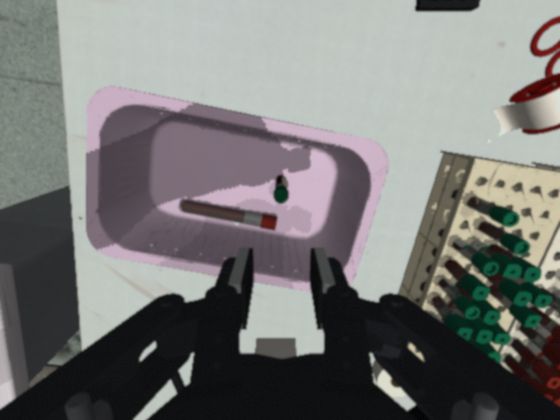

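The short tube stands in the tray at (281,190), let go and clear of the old tube. Now the second one.

{"api": "send_rows", "payload": {
  "deltas": "-0.045 -0.001 0 0; -0.09 -0.002 0 0; -0.135 -0.003 0 0; -0.18 -0.004 0 0; -0.225 -0.005 0 0",
  "claw": 0.5
}}

```text
t: 7.15
eef_pos: [0.5326, 0.1142, 0.1863]
tool_rot: [-0.001, 0.655, 0.755, -0.001]
contact_force: [1.5, -0.4, -0.1]
gripper_width: 0.499
grasp_force: 0.0
```

{"api": "send_rows", "payload": {
  "deltas": "-0.04 0 0 0; -0.08 -0.001 0.01 0; -0.12 -0.001 0.018 0; -0.126 -0.001 0.018 0; -0.126 -0.001 0.018 0"
}}

```text
t: 7.65
eef_pos: [0.5495, -0.0103, 0.1684]
tool_rot: [-0.001, 0.657, 0.754, -0.001]
contact_force: [-0.3, -0.3, 0.5]
gripper_width: 0.502
grasp_force: 0.0
```

```bash
python3 -c "
from h import *
go((.5502,-.0088,.066))"
```

```text
t 7.65 pos [ 0.5495 -0.0103  0.1684] yaw_y 7.88 tilt [-0.0027 -0.0009] F [-0.33 -0.35  0.53] w 0.5021550058345866 g 0.0 q [-0.47  0.34  0.47  1.93 -0.19  0.92  0.23]
(0.5502, -0.0088, 0.066) delta [0.0015 0.0012 0.1024] spin -0.32
```

{"api": "send_rows", "payload": {
  "deltas": "0 0 0.035 0; 0 0 0.07 0; 0 0 0.095 0; 0 0 0.103 0; 0 0 0.103 0"
}}

```text
t: 8.15
eef_pos: [0.5496, -0.0072, 0.0656]
tool_rot: [-0.001, 0.655, 0.756, -0.001]
contact_force: [-0.5, 0.4, 0.3]
gripper_width: 0.5
grasp_force: 0.0
```

{"api": "send_rows", "payload": {
  "deltas": "0 0 0 0; 0 0 0 0; 0 0 0 0; 0 0 0 0; 0 0 0 0",
  "claw": 0
}}

```text
t: 8.65
eef_pos: [0.5508, -0.0089, 0.0693]
tool_rot: [-0.0, 0.656, 0.755, 0.001]
contact_force: [-7.9, 0.5, 19.4]
gripper_width: 0.003
grasp_force: 10.0
```

```bash
python3 -c "
from h import *
go((.42,.35,.18))"
```

```text
t 8.65 pos [ 0.5508 -0.0089  0.0693] yaw_y 8.04 tilt [0.0008 0.0013] F [-7.91  0.47 19.37] w 0.0029830755483375936 g 10.037520198966376 q [-0.41  0.49  0.4   2.   -0.29  0.71  0.31]
(0.42, 0.35, 0.18) delta [ 0.3738 -0.0792 -0.1103] spin -0.16
```

```bash
python3 -c "
from h import *
p=bot.read_camera('wrist')
q=bot.read_camera('side')
cv2.imwrite('pics/c1.png',np.hstack([cv2.resize(p['img'][150:400,150:420],None,fx=1.5,fy=1.5),cv2.resize(q['img'][180:255,210:300],(390,375),interpolation=cv2.INTER_CUBIC)])[:,:,::-1])
for n in (p,q):
  print([(np.round(r['xyz'],3).tolist(),round(r['confidence'],2)) for r in bot.landmark_of(n,'short_tube_1_mid')])
"
```

```text
[]
[([0.507, 0.342, 0.041], 0.61)]
```

View pics/c1.png

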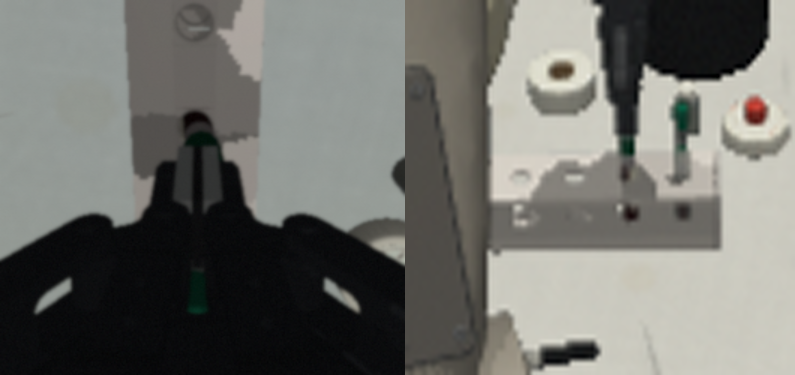

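The jaws closed shut. The second tube appears at crop (200,140), squeezed out to the +y side of the fingers and still in its hole. I open, lift and look again.

{"api": "send_rows", "payload": {
  "deltas": "0 0 0 0; 0 0 0 0; 0 0 0 0; 0 0 -0.03 0; 0 0 -0.07 0",
  "claw": 0.5
}}

```text
t: 9.35
eef_pos: [0.5485, -0.0087, 0.1358]
tool_rot: [-0.002, 0.656, 0.755, -0.002]
contact_force: [1.3, 0.6, 0.3]
gripper_width: 0.5
grasp_force: 0.0
```

{"api": "send_rows", "payload": {
  "deltas": "-0.02 0 -0.02 0; -0.06 0 -0.03 0; -0.1 0 -0.03 0; -0.14 0 -0.03 0; -0.14 0 -0.03 0"
}}

```text
t: 9.85
eef_pos: [0.5694, -0.1545, 0.1674]
tool_rot: [0.002, 0.659, 0.752, -0.001]
contact_force: [-1.4, -0.8, -0.4]
gripper_width: 0.5
grasp_force: 0.0
```

```bash
python3 - <<'E'
from h import *
p=bot.read_camera('top');W=world(p);z=W[...,2]
q=bot.read_camera('side')
cv2.imwrite('pics/c2.png',np.hstack([cv2.resize(p['img'][195:245,205:290],(425,250)),cv2.resize(q['img'][190:240,220:300],(400,250),interpolation=cv2.INTER_CUBIC)])[:,:,::-1])
for n in (p,q):
  print([(np.round(r['xyz'],3).tolist(),round(r['confidence'],2)) for r in bot.landmark_of(n,'short_tube_1_mid')],[(np.round(r['xyz'],3).tolist(),round(r['confidence'],2)) for r in bot.landmark_of(n,'long_tube_mid')])
V=world(q)
for X,im,R in((W,p['img'],np.s_[200:242,205:285]),(V,q['img'],np.s_[195:235,225:290])):
    g=np.zeros((420,560),np.uint8); i=im.astype(int); g[R]=((i[...,1]>i[...,0]+12)&(i[...,1]>i[...,2]))[R]
    n,l,s,c=cv2.connectedComponentsWithStats(g)
    for k in range(1,n):
        if s[k,4]>3: print(c[k].round(1),s[k],np.median(X[l==k],0).round(4),X[l==k][:,2].max().round(4))
go()
E
```

```text
[([0.53, -0.318, 0.13], 0.59), ([0.506, 0.34, 0.042], 0.52)] [([0.554, -0.051, 0.063], 0.38)]
[([0.507, 0.342, 0.04], 0.63)] [([0.559, -0.05, 0.057], 0.5)]
[267.2 213.6] [265 211   5   6  21] [ 0.5551 -0.0522  0.1081] 1.5548
[251.3 217.1] [249 215   5   5  20] [ 0.5497 -0.0084  0.0867] 0.0944
[273.5 202.3] [272 200   4   6  20] [ 0.5531 -0.0511  0.1044] 0.1155
[260.7 207.5] [259 205   4   6  19] [ 0.5474 -0.007   0.0856] 0.0887
t 10.15 pos [ 0.5702 -0.1454  0.1664] yaw_y 8.22 tilt [-0.0006  0.0009] F [-0.7  0.7 -0.3] w 0.501095072132317 g 0.0 q [-0.23  0.42  0.49  1.84 -0.24  0.94  0.51]
```

View pics/c2.png

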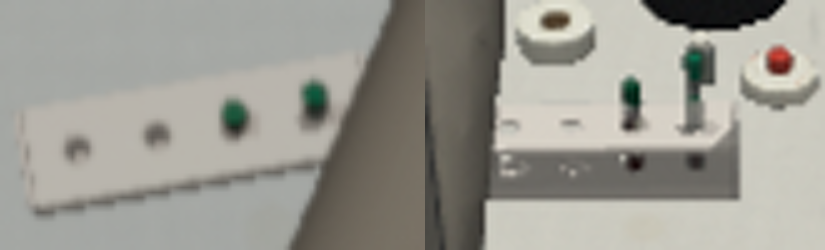

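The second short tube is still upright in its hole at (0.550,-0.008), so nothing is lost. In the last view the cap showed below the fingertips, so the tips sit higher than I assumed. I close the jaws in the air and measure the real tip height.

{"api": "send_rows", "payload": {
  "deltas": "0 0 0 0; 0 0 0 0; 0 0 0 0; 0 0 0 0; 0 0 0 0",
  "claw": 0.12
}}

```text
t: 10.65
eef_pos: [0.5702, -0.1472, 0.1667]
tool_rot: [-0.0, 0.655, 0.755, -0.0]
contact_force: [0.1, 0.1, -0.3]
gripper_width: 0.123
grasp_force: 0.0
```

```bash
python3 - <<'E'
from h import *
o=bot.get_obs();e=o['eef_pos']
q=bot.read_camera('side');V=world(q)
m=(np.abs(V[...,0]-e[0])<.06)&(np.abs(V[...,1]-e[1])<.03)&(V[...,2]>.05)&(V[...,2]<.3)
zz=np.sort(V[...,2][m]);print(e,m.sum(),zz[:12].round(4))
for a in np.arange(.13,.24,.005):
    k=m&(abs(V[...,2]-a)<.0025)
    if k.any(): print(a.round(3),k.sum(),V[k].mean(0).round(3),np.ptp(V[k][:,1]).round(3))
go((.5497,-.0086,.16),(.5497,-.0086,.06))
E
```

```text
[ 0.57019808 -0.14720521  0.16668662] 228 [0.1841 0.1859 0.186  0.1865 0.1867 0.1875 0.1913 0.1915 0.1917 0.1921
 0.1926 0.1931]
0.185 5 [ 0.561 -0.148  0.186] 0.017
0.19 5 [ 0.564 -0.141  0.191] 0.022
0.195 9 [ 0.559 -0.148  0.195] 0.022
0.2 8 [ 0.556 -0.146  0.2  ] 0.017
0.205 9 [ 0.562 -0.142  0.205] 0.019
0.21 8 [ 0.557 -0.147  0.209] 0.017
0.215 6 [ 0.554 -0.147  0.215] 0.017
0.22 4 [ 0.552 -0.147  0.219] 0.01
0.23 2 [ 0.543 -0.14   0.232] 0.008
0.235 7 [ 0.536 -0.152  0.235] 0.024
t 10.7 pos [ 0.5702 -0.1473  0.1667] yaw_y 8.08 tilt [-0.      0.0001] F [-0.05 -0.58  0.42] w 0.11982034484502933 g 0.0 q [-0.23  0.42  0.49  1.84 -0.24  0.94  0.51]
(0.5497, -0.0086, 0.16) delta [ 0.1402 -0.0008  0.0067] spin -0.12
(0.5497, -0.0086, 0.06) delta [ 0.1401 -0.0008  0.1067] spin -0.12
```

The fingertips really stand about 17 mm behind the reported TCP (tip z ≈ 0.184 at TCP z 0.167), which explains the slip off the cap. I grasp with TCP z ≈ 0.044.

{"api": "send_rows", "payload": {
  "deltas": "0.045 0 0 0; 0.09 0 0 0; 0.13 -0.001 0 0; 0.14 -0.001 0.007 0; 0.14 -0.001 0.007 0",
  "claw": 0.5
}}

```text
t: 11.2
eef_pos: [0.5489, -0.0066, 0.1589]
tool_rot: [-0.001, 0.654, 0.757, -0.0]
contact_force: [-0.3, -0.5, 0.5]
gripper_width: 0.496
grasp_force: 0.0
```

{"api": "send_rows", "payload": {
  "deltas": "0 0 0.03 0; 0 0 0.06 0; 0 0 0.09 0; 0 0 0.105 0; 0 0 0.115 0"
}}

```text
t: 11.7
eef_pos: [0.5493, -0.0106, 0.0437]
tool_rot: [-0.0, 0.656, 0.754, -0.001]
contact_force: [0.3, -0.0, -1.0]
gripper_width: 0.498
grasp_force: 0.0
```

```bash
python3 - <<'E'
from h import *
go((.5497,-.0086,.044))
q=bot.read_camera('side');V=world(q)
cv2.imwrite('pics/c3.png',cv2.resize(q['img'][150:250,200:310],(770,600),interpolation=cv2.INTER_CUBIC)[:,:,::-1])
E
```

```text
t 11.7 pos [ 0.5493 -0.0106  0.0437] yaw_y 7.96 tilt [-0.0012 -0.0011] F [ 0.34 -0.03 -1.02] w 0.49754047190173617 g 0.0 q [-0.4   0.53  0.39  2.01 -0.31  0.66  0.33]
(0.5497, -0.0086, 0.044) delta [ 0.0019  0.0007 -0.0003] spin -0.24
```

View pics/c3.png

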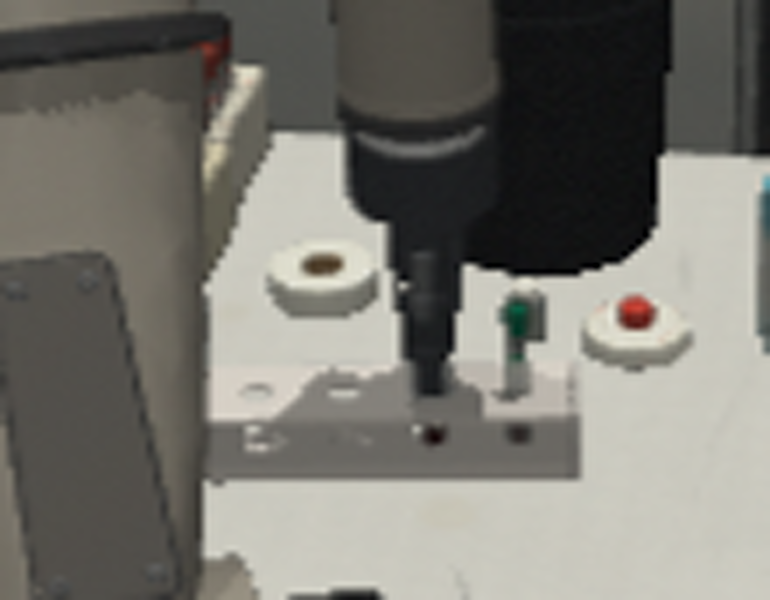

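The tips at crop (432,390) now surround the tube just above the plate, with no contact force. I close.

{"api": "send_rows", "payload": {
  "deltas": "0 0 0 0; 0 0 0 0; 0 0 0 0; 0 0 0 0; 0 0 0 0",
  "claw": 0
}}

```text
t: 12.25
eef_pos: [0.5506, -0.0087, 0.0459]
tool_rot: [0.001, 0.655, 0.755, 0.001]
contact_force: [0.2, -0.6, 6.0]
gripper_width: 0.146
grasp_force: 39.3
```

```bash
python3 -c "
from h import *
go((.425,.35,.16))"
```

```text
t 12.25 pos [ 0.5506 -0.0087  0.0459] yaw_y 8.09 tilt [0.0024 0.0004] F [ 0.17 -0.56  5.97] w 0.14635195423927536 g 39.27814185619354 q [-0.4   0.52  0.39  2.01 -0.31  0.66  0.33]
(0.425, 0.35, 0.16) delta [ 0.3729 -0.0736 -0.1143] spin -0.11
```

{"api": "send_rows", "payload": {
  "deltas": "0 0 -0.03 0; 0 0 -0.07 0; 0 0 -0.11 0; 0.04 -0.007 -0.115 0; 0.085 -0.016 -0.115 0"
}}

```text
t: 12.75
eef_pos: [0.5233, 0.0726, 0.1621]
tool_rot: [0.001, 0.657, 0.754, 0.002]
contact_force: [0.7, 1.0, -0.4]
gripper_width: 0.149
grasp_force: 39.4
```

{"api": "send_rows", "payload": {
  "deltas": "0.045 -0.009 0 0; 0.09 -0.018 0 0; 0.135 -0.027 0 0; 0.18 -0.036 0 0; 0.225 -0.045 0 0"
}}

```text
t: 13.25
eef_pos: [0.4445, 0.2912, 0.1601]
tool_rot: [-0.0, 0.655, 0.755, 0.0]
contact_force: [1.2, -0.2, -0.6]
gripper_width: 0.152
grasp_force: 39.4
```

{"api": "send_rows", "payload": {
  "deltas": "0.045 -0.009 0 0; 0.063 -0.012 0 0; 0.063 -0.012 0 0; 0.063 -0.012 0 0"
}}

```text
t: 13.65
eef_pos: [0.4251, 0.3492, 0.1596]
tool_rot: [0.0, 0.656, 0.755, -0.0]
contact_force: [0.5, -0.6, 0.0]
gripper_width: 0.149
grasp_force: 39.4
```

```bash
python3 -c "
from h import *
go((.425,.345,.044))"
```

```text
t 13.65 pos [0.4251 0.3492 0.1596] yaw_y 8.07 tilt [ 0.0001 -0.001 ] F [ 0.48 -0.59  0.03] w 0.14887044225462456 g 39.382113218307495 q [-1.08  0.34  0.35  1.93 -0.15  0.89 -0.52]
(0.425, 0.345, 0.044) delta [-0.0041 -0.0006  0.1156] spin -0.13
```

{"api": "send_rows", "payload": {
  "deltas": "-0.002 0 0.03 0; -0.004 0 0.06 0; -0.004 0 0.09 0; -0.004 0 0.109 0; -0.004 0 0.114 0"
}}

```text
t: 14.15
eef_pos: [0.4253, 0.3428, 0.0439]
tool_rot: [0.0, 0.657, 0.754, -0.002]
contact_force: [-0.1, -0.4, -0.1]
gripper_width: 0.146
grasp_force: 39.4
```

{"api": "send_rows", "payload": {
  "deltas": "0 0 0 0; 0 0 0 0"
}}

```text
t: 14.35
eef_pos: [0.4265, 0.3459, 0.0468]
tool_rot: [0.0, 0.656, 0.755, 0.001]
contact_force: [0.1, -0.4, 0.2]
gripper_width: 0.14
grasp_force: 39.4
```

{"api": "send_rows", "payload": {
  "deltas": "0 0 0 0; 0 0 0 0; 0 0 0 0; 0 0 0 0; 0 0 -0.01 0",
  "claw": 0.35
}}

```text
t: 14.85
eef_pos: [0.4246, 0.3457, 0.0552]
tool_rot: [-0.0, 0.655, 0.755, -0.001]
contact_force: [-0.2, -0.4, -0.2]
gripper_width: 0.354
grasp_force: 0.0
```

{"api": "send_rows", "payload": {
  "deltas": "0 0 -0.03 0; 0 0 -0.07 0; 0 0 -0.11 0; 0 0 -0.12 0; 0 0 -0.12 0"
}}

```text
t: 15.35
eef_pos: [0.4264, 0.3472, 0.178]
tool_rot: [-0.0, 0.656, 0.755, 0.002]
contact_force: [0.4, 0.2, -0.9]
gripper_width: 0.352
grasp_force: 0.0
```

```bash
python3 -c "
from h import *
p=bot.read_camera('wrist');save(p,'w4.png')
print([(np.round(r['xyz'],3).tolist(),round(r['confidence'],2)) for r in bot.landmark_of(p,'short_tube_1_mid')])
go((.5562,-.0533,.19))"
```

```text
[([0.507, 0.341, 0.043], 0.57)]
t 15.45 pos [0.4247 0.3459 0.175 ] yaw_y 8.1 tilt [-0.001  -0.0007] F [-0.34  1.06  0.21] w 0.3484794452033447 g 0.0 q [-1.09  0.32  0.36  1.92 -0.14  0.92 -0.52]
(0.5562, -0.0533, 0.19) delta [-0.4138  0.0739 -0.0149] spin -0.1
```

View pics/w4.png

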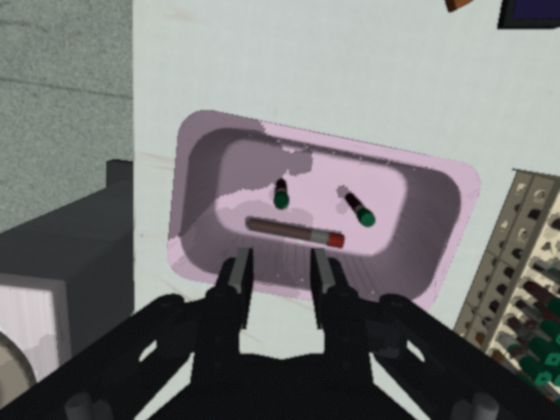

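Both short tubes stand in the tray, at (281,193) and (360,208), clear of the old tube. Now the long tube.

{"api": "send_rows", "payload": {
  "deltas": "-0.045 0.008 0 0; -0.09 0.016 0 0; -0.135 0.024 0 0; -0.18 0.032 0 0; -0.225 0.04 0 0",
  "claw": 0.5
}}

```text
t: 15.95
eef_pos: [0.4956, 0.127, 0.1739]
tool_rot: [-0.001, 0.655, 0.755, -0.002]
contact_force: [0.9, 0.4, -1.4]
gripper_width: 0.501
grasp_force: 0.0
```

{"api": "send_rows", "payload": {
  "deltas": "-0.045 0.008 0 0; -0.09 0.016 0 0; -0.135 0.024 0 0; -0.175 0.032 0 0; -0.189 0.034 0 0"
}}

```text
t: 16.45
eef_pos: [0.5563, -0.0585, 0.1741]
tool_rot: [0.0, 0.658, 0.753, -0.002]
contact_force: [-0.3, -1.0, -0.4]
gripper_width: 0.495
grasp_force: 0.0
```

{"api": "send_rows", "payload": {
  "deltas": "0 0 0 0; 0 0 0 0; 0 0 0 0"
}}

```text
t: 16.75
eef_pos: [0.5562, -0.0508, 0.1749]
tool_rot: [-0.001, 0.654, 0.756, -0.0]
contact_force: [-0.3, -0.1, 0.3]
gripper_width: 0.502
grasp_force: 0.0
```

```bash
python3 -c "
from h import *
go((.556,-.0533,.046))"
```

```text
t 16.75 pos [ 0.5562 -0.0508  0.1749] yaw_y 8.26 tilt [-0.0016  0.0009] F [-0.29 -0.12  0.33] w 0.5016652127411491 g 0.0 q [-0.43  0.36  0.52  1.9  -0.22  0.94  0.33]
(0.556, -0.0533, 0.046) delta [-0.0026 -0.0004  0.1289] spin 0.06
```

{"api": "send_rows", "payload": {
  "deltas": "-0.001 0 0.03 0; -0.001 0 0.065 0; -0.001 0 0.1 0; -0.001 0 0.12 0; -0.001 0 0.129 0"
}}

```text
t: 17.25
eef_pos: [0.5553, -0.0519, 0.0445]
tool_rot: [-0.002, 0.654, 0.756, -0.001]
contact_force: [0.4, -1.2, -0.3]
gripper_width: 0.5
grasp_force: 0.0
```

{"api": "send_rows", "payload": {
  "deltas": "0 0 0 0; 0 0 0 0; 0 0 0 0"
}}

```text
t: 17.55
eef_pos: [0.558, -0.0539, 0.048]
tool_rot: [0.001, 0.655, 0.755, 0.001]
contact_force: [-0.4, -0.7, 0.3]
gripper_width: 0.503
grasp_force: 0.0
```

{"api": "send_rows", "payload": {
  "deltas": "0 0 0 0; 0 0 0 0; 0 0 0 0; 0 0 0 0; 0 0 0 0",
  "claw": 0,
  "force": 70
}}

```text
t: 18.05
eef_pos: [0.557, -0.0543, 0.0474]
tool_rot: [-0.0, 0.656, 0.755, 0.0]
contact_force: [-1.2, 0.7, 6.3]
gripper_width: 0.135
grasp_force: 68.0
```

```bash
python3 -c "
from h import *
go((.531,-.32,.18))"
```

```text
t 18.05 pos [ 0.557  -0.0543  0.0474] yaw_y 8.07 tilt [0.0002 0.0004] F [-1.21  0.67  6.28] w 0.13521950033114916 g 67.97755122184753 q [-0.34  0.54  0.43  1.99 -0.35  0.68  0.44]
(0.531, -0.32, 0.18) delta [-0.2594 -0.063  -0.1327] spin -0.13
```

{"api": "send_rows", "payload": {
  "deltas": "0 0 -0.02 0; 0 0 -0.06 0; 0 0 -0.1 0; 0 0 -0.14 0; 0 0 -0.155 0"
}}

```text
t: 18.55
eef_pos: [0.5589, -0.0548, 0.2059]
tool_rot: [0.002, 0.656, 0.755, 0.002]
contact_force: [0.4, 0.5, 0.0]
gripper_width: 0.135
grasp_force: 68.7
```

{"api": "send_rows", "payload": {
  "deltas": "-0.04 -0.01 0 0; -0.08 -0.02 0 0; -0.12 -0.03 0 0; -0.16 -0.04 0 0; -0.2 -0.049 0 0"
}}

```text
t: 19.05
eef_pos: [0.5361, -0.2607, 0.202]
tool_rot: [0.0, 0.656, 0.755, 0.0]
contact_force: [0.9, 0.8, -0.5]
gripper_width: 0.136
grasp_force: 68.7
```

{"api": "send_rows", "payload": {
  "deltas": "-0.03 -0.007 0 0; -0.05 -0.012 0 0; -0.059 -0.014 0 0; -0.059 -0.014 0 0; -0.059 -0.014 0 0"
}}

```text
t: 19.55
eef_pos: [0.5314, -0.318, 0.2015]
tool_rot: [-0.0, 0.655, 0.756, 0.0]
contact_force: [0.3, 0.3, -0.4]
gripper_width: 0.135
grasp_force: 68.7
```

{"api": "send_rows", "payload": {
  "deltas": "0 0 0 0; 0 0 0 0; 0 0 0 0"
}}

```text
t: 19.85
eef_pos: [0.5314, -0.3185, 0.2017]
tool_rot: [-0.0, 0.655, 0.756, 0.0]
contact_force: [0.5, 0.3, -0.8]
gripper_width: 0.134
grasp_force: 68.7
```

```bash
python3 - <<'E'
from h import *
go((.531,-.32,.16))
S=bot.read_camera('side');Wr=bot.read_camera('wrist')
for n,p in(('side',S),('wrist',Wr)):
    for q in ['long_tube_foot','long_tube_mid','cup_rim','cup_floor']:
        print(n,q,[(np.round(r['xyz'],4).tolist(),round(r['confidence'],2)) for r in bot.landmark_of(p,q)][:3])
    c=p['camera_from_world']
    for w in((.531,-.32,.132),(.531,-.32,.154)):
        k=c@np.array([*w,1]);print('px',w,(p['cx']+p['fx']*k[0]/-k[2]).round(1),(p['cy']-p['fy']*k[1]/-k[2]).round(1))
a=S['img'][150:260,300:400];b=Wr['img']
cv2.imwrite('pics/c4.png',np.hstack([cv2.resize(a,(400,440),interpolation=cv2.INTER_CUBIC),cv2.resize(b[:,100:460],(377,440))])[:,:,::-1])
E
```

```text
t 19.85 pos [ 0.5314 -0.3185  0.2017] yaw_y 8.16 tilt [0.0001 0.0004] F [ 0.47  0.25 -0.79] w 0.1339067475138307 g 68.6667850613594 q [ 0.    0.45  0.59  1.74 -0.28  1.04  0.84]
(0.531, -0.32, 0.16) delta [-0.0014 -0.0006  0.0417] spin -0.04
side long_tube_foot [([0.531, -0.3205, 0.1589], 0.42)]
side long_tube_mid [([0.531, -0.3146, 0.2118], 0.5)]
side cup_rim [([0.4187, -0.5201, -0.0], 0.7), ([0.5312, -0.3191, 0.1287], 0.46)]
side cup_floor [([0.5279, -0.3179, 0.1129], 0.52)]
px (0.531, -0.32, 0.132) 350.3 205.4
px (0.531, -0.32, 0.154) 350.8 200.1
wrist long_tube_foot [([0.527, -0.3181, 0.1635], 0.88)]
wrist long_tube_mid [([0.5321, -0.3176, 0.2107], 0.84)]
wrist cup_rim [([0.5293, -0.3203, 0.1323], 0.75)]
wrist cup_floor []
px (0.531, -0.32, 0.132) 281.5 212.1
px (0.531, -0.32, 0.154) 281.5 221.6
```

View pics/c4.png

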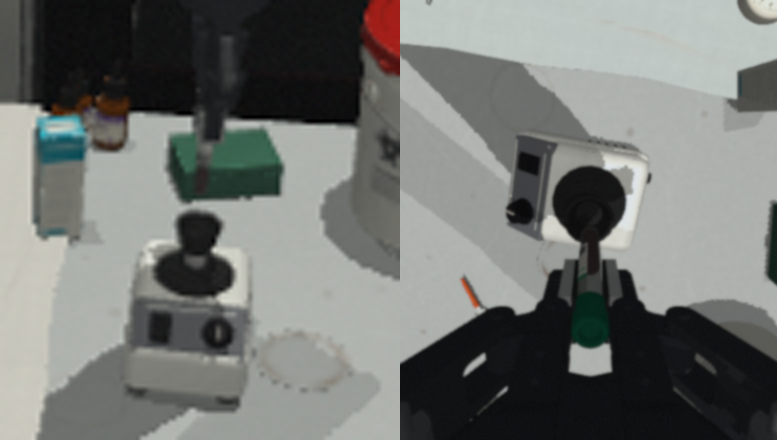

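The tube hangs straight over the cup (crop 205,180 over 200,225) and its foot is within about 2 mm of the cup axis. I lower it.

{"api": "send_rows", "payload": {
  "deltas": "-0.001 0 0.01 0; -0.001 0 0.02 0; -0.001 0 0.03 0; -0.001 0 0.036 0; -0.001 0 0.04 0"
}}

```text
t: 20.85
eef_pos: [0.5307, -0.3202, 0.1605]
tool_rot: [-0.001, 0.656, 0.755, -0.0]
contact_force: [-0.5, 0.8, -0.5]
gripper_width: 0.136
grasp_force: 68.7
```

{"api": "send_rows", "payload": {
  "deltas": "0 0 0 0; 0 0 0.002 0; 0 0 0.004 0; 0 0 0.006 0; 0 0 0.006 0"
}}

```text
t: 21.35
eef_pos: [0.5311, -0.3203, 0.1555]
tool_rot: [-0.0, 0.656, 0.755, 0.0]
contact_force: [-0.0, 0.6, -0.2]
gripper_width: 0.139
grasp_force: 68.7
```

{"api": "send_rows", "payload": {
  "deltas": "0 0 0 0; 0 0 0.001 0; 0 0 0.002 0; 0 0 0.002 0; 0 0 0.002 0"
}}

```text
t: 21.85
eef_pos: [0.5311, -0.3204, 0.1537]
tool_rot: [-0.0, 0.656, 0.755, 0.0]
contact_force: [-0.6, -0.6, -0.4]
gripper_width: 0.139
grasp_force: 68.7
```

```bash
python3 - <<'E'
from h import *
go((.531,-.32,.15))
f=[]
for i in range(4): bot.read_camera('side');o=bot.get_obs();f.append([*o['contact_force'],o['eef_pos'][2]*1000])
print(np.round(f,2).tolist())
E
```

```text
t 21.85 pos [ 0.5311 -0.3204  0.1537] yaw_y 8.08 tilt [-0.0001  0.0001] F [-0.59 -0.62 -0.36] w 0.13874956309289344 g 68.68156850337982 q [ 0.03  0.5   0.57  1.78 -0.32  0.96  0.87]
(0.531, -0.32, 0.15) delta [ 0.0005 -0.0001  0.0037] spin -0.12
[[0.53, 0.01, -0.28, 153.69], [1.0, -0.18, -0.54, 153.68], [-0.27, -0.94, 0.28, 153.71], [0.31, -0.92, 0.34, 153.68]]
```

Just before contact. I step on in 1 mm steps.

{"api": "send_rows", "payload": {
  "deltas": "0 0 0.001 0; 0 0 0.001 0; 0 0 0.001 0"
}}

```text
t: 22.35
eef_pos: [0.5313, -0.3206, 0.1531]
tool_rot: [0.0, 0.656, 0.755, 0.0]
contact_force: [-0.2, -0.1, 4.3]
gripper_width: 0.141
grasp_force: 69.0
```

{"api": "send_rows", "payload": {
  "deltas": "0 0 0.001 0; 0 0 0.001 0; 0 0 0.001 0"
}}

```text
t: 22.65
eef_pos: [0.5313, -0.3206, 0.1519]
tool_rot: [0.0, 0.656, 0.755, 0.0]
contact_force: [0.4, 0.2, 5.0]
gripper_width: 0.135
grasp_force: 69.0
```

{"api": "send_rows", "payload": {
  "deltas": "0 0 0.001 0; 0 0 0.001 0; 0 0 0.001 0"
}}

```text
t: 22.95
eef_pos: [0.5313, -0.3206, 0.1508]
tool_rot: [0.0, 0.656, 0.755, 0.0]
contact_force: [-1.2, 0.7, 4.5]
gripper_width: 0.136
grasp_force: 69.1
```

```bash
cat >> h.py <<'E'
def fz():
    f=[]
    for i in range(6): bot.read_camera('side');o=bot.get_obs();f.append([*o['contact_force'],o['eef_pos'][2]*1000])
    print('mean F,z',np.mean(f,0).round(2),o['grasp_force'],o['gripper_width'],o['t'])
E
python3 -c "
from h import *
fz()"
```

```text
mean F,z [ -0.36   0.21   5.06 150.81] 69.08627092838287 0.13970460846732535 23.25
```

{"api": "send_rows", "payload": {
  "deltas": "0 0 0.001 0; 0 0 0.002 0; 0 0 0.0026 0; 0 0 0.0026 0; 0 0 0.0026 0"
}}

```text
t: 23.75
eef_pos: [0.5314, -0.3206, 0.1484]
tool_rot: [0.0, 0.656, 0.755, 0.0]
contact_force: [-0.3, 1.1, 6.6]
gripper_width: 0.139
grasp_force: 69.2
```

```bash
python3 -c "
from h import *
fz();go((.5311,-.3204,.1483))
p=bot.read_camera('wrist');q=bot.read_camera('side')
for k in (p,q):
  for n in('long_tube_foot','long_tube_mid','cup_rim','cup_floor'): print(n,[(np.round(r['xyz'],4).tolist(),round(r['confidence'],2)) for r in bot.landmark_of(k,n)][:2])
"
```

```text
mean F,z [ -0.94   0.64   6.54 148.41] 69.15937900543213 0.13513318933683424 24.05
t 24.05 pos [ 0.5314 -0.3206  0.1484] yaw_y 8.08 tilt [ 0.0005 -0.0002] F [-1.3   1.57  6.08] w 0.13513318933683424 g 69.15937900543213 q [ 0.03  0.51  0.56  1.78 -0.33  0.95  0.87]
(0.5311, -0.3204, 0.1483) delta [ 0.0003 -0.0002  0.0001] spin -0.12
long_tube_foot [([0.5254, -0.3168, 0.1065], 0.6)]
long_tube_mid [([0.5342, -0.3191, 0.1582], 0.75)]
cup_rim [([0.5284, -0.3246, 0.1291], 0.61)]
cup_floor [([0.5318, -0.3215, 0.1025], 0.67)]
long_tube_foot [([0.532, -0.3223, 0.1064], 0.5)]
long_tube_mid [([0.5307, -0.3155, 0.1576], 0.4)]
cup_rim [([0.5303, -0.3194, 0.1224], 0.54)]
cup_floor [([0.5299, -0.315, 0.1037], 0.49)]
```

Pressed about 4.5 mm (6.5 N). I hold.

{"api": "send_rows", "payload": {
  "deltas": "0 0 0 0; 0 0 0 0; 0 0 0 0; 0 0 0 0; 0 0 0 0"
}}

```text
t: 25.05
eef_pos: [0.5313, -0.3206, 0.1484]
tool_rot: [0.0, 0.656, 0.755, 0.0]
contact_force: [-1.1, -0.5, 6.5]
gripper_width: 0.137
grasp_force: 69.2
```

{"api": "send_rows", "payload": {
  "deltas": "0 0 0 0; 0 0 0 0; 0 0 0 0; 0 0 0 0; 0 0 0 0"
}}

```text
t: 25.55
eef_pos: [0.5314, -0.3206, 0.1484]
tool_rot: [0.0, 0.656, 0.755, 0.0]
contact_force: [-1.1, 0.1, 6.4]
gripper_width: 0.136
grasp_force: 69.2
```

{"api": "send_rows", "payload": {
  "deltas": "0 0 0 0; 0 0 0 0; 0 0 0 0; 0 0 0 0; 0 0 0 0"
}}

```text
t: 26.05
eef_pos: [0.5314, -0.3206, 0.1484]
tool_rot: [0.0, 0.656, 0.755, 0.0]
contact_force: [0.1, 0.5, 7.0]
gripper_width: 0.138
grasp_force: 69.2
```

{"api": "send_rows", "payload": {
  "deltas": "0 0 0 0; 0 0 0 0; 0 0 0 0; 0 0 0 0; 0 0 0 0"
}}

```text
t: 26.55
eef_pos: [0.5314, -0.3206, 0.1484]
tool_rot: [0.0, 0.656, 0.755, 0.0]
contact_force: [-1.4, 1.1, 5.8]
gripper_width: 0.132
grasp_force: 69.2
```

{"api": "send_rows", "payload": {
  "deltas": "0 0 0 0; 0 0 0 0; 0 0 0 0; 0 0 0 0; 0 0 0 0"
}}

```text
t: 27.05
eef_pos: [0.5313, -0.3206, 0.1484]
tool_rot: [0.0, 0.656, 0.755, 0.0]
contact_force: [-1.1, 0.5, 7.5]
gripper_width: 0.137
grasp_force: 69.2
```

{"api": "send_rows", "payload": {
  "deltas": "0 0 0 0; 0 0 0 0; 0 0 0 0; 0 0 0 0; 0 0 0 0"
}}

```text
t: 27.55
eef_pos: [0.5314, -0.3206, 0.1484]
tool_rot: [0.0, 0.656, 0.755, 0.0]
contact_force: [-1.5, 0.4, 6.9]
gripper_width: 0.138
grasp_force: 69.2
```

{"api": "send_rows", "payload": {
  "deltas": "0 0 0 0; 0 0 0 0; 0 0 0 0; 0 0 0 0; 0 0 0 0"
}}

```text
t: 28.05
eef_pos: [0.5313, -0.3206, 0.1484]
tool_rot: [0.0, 0.656, 0.755, 0.0]
contact_force: [-1.0, 0.4, 6.6]
gripper_width: 0.135
grasp_force: 69.2
```

{"api": "send_rows", "payload": {
  "deltas": "0 0 0 0; 0 0 0 0; 0 0 0 0; 0 0 0 0; 0 0 0 0"
}}

```text
t: 28.55
eef_pos: [0.5314, -0.3206, 0.1484]
tool_rot: [0.0, 0.656, 0.755, 0.0]
contact_force: [-1.2, 0.2, 7.1]
gripper_width: 0.141
grasp_force: 69.2
```

{"api": "send_rows", "payload": {
  "deltas": "0 0 0 0; 0 0 0 0; 0 0 0 0; 0 0 0 0; 0 0 0 0"
}}

```text
t: 29.05
eef_pos: [0.5314, -0.3206, 0.1484]
tool_rot: [0.0, 0.656, 0.755, 0.0]
contact_force: [-0.6, -0.4, 6.3]
gripper_width: 0.136
grasp_force: 69.2
```

{"api": "send_rows", "payload": {
  "deltas": "0 0 0 0; 0 0 0 0; 0 0 0 0; 0 0 0 0; 0 0 0 0"
}}

```text
t: 29.55
eef_pos: [0.5313, -0.3206, 0.1484]
tool_rot: [0.0, 0.656, 0.755, 0.0]
contact_force: [-0.5, 0.3, 6.4]
gripper_width: 0.135
grasp_force: 69.2
```

{"api": "send_rows", "payload": {
  "deltas": "0 0 0 0; 0 0 0 0; 0 0 0 0; 0 0 0 0; 0 0 0 0"
}}

```text
t: 30.05
eef_pos: [0.5314, -0.3206, 0.1484]
tool_rot: [0.0, 0.656, 0.755, 0.0]
contact_force: [-1.2, 0.3, 5.1]
gripper_width: 0.14
grasp_force: 69.2
```

```bash
python3 -c "
from h import *
fz();o=bot.get_obs();F=o['contact_force'];print(o['t'],o['eef_pos'],F)
p=bot.read_camera('top');W=world(p)
print([(np.round(r['xyz'],3).tolist(),round(r['confidence'],2)) for r in bot.landmark_of(p,'short_tube_1_mid')])"
```

```text
mean F,z [ -0.82   0.47   6.76 148.42] 69.15951400995255 0.13715280109986572 30.35
30.35 [ 0.53135974 -0.32063191  0.14841038] [-0.88080106  0.89799546  6.84873778]
[([0.508, 0.339, 0.042], 0.42)]
```

Steady at about 6.7 N for more than 6 s. I hand in.

```bash
python3 -c "
from station import bot
print(bot.hand_in())"
```

```text
the job is handed in; nothing more can be done
None
```

I handed the job in, and no verdict came back: both short tubes stand upright in the discard tray, let go, and the long tube is still gripped in the mixer cup, holding it about 4.5–5 mm down at roughly 6.7 N for over 6 s.

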